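Sweep the copper blanks through the gate

TASK

On the jeweller's sorting tray, push the three copper discs with the fingertips, one at a time, across the white floor and through the narrow gate so that each drops into the black-bottomed slot behind it. Leave the brass disc and the blue stone on the tray's white floor, do not pick any of these five up, and leave the other things on the bench alone.

Things in the scene. Friction and masses are not known exactly. Their poses are not given: they have to be found in the camera images.
- tray: Fixed wooden sorting tray, 275 x 310 mm. Origin: on the bench straight under the gate's middle; x points from the white floor through the gate into the slot, y to the left of that, z up. White level floor 55 mm above the bench, x -190 to 0 mm, y -145 to 145 mm, bare but for the five loose things; 10 mm high rims at its sides and back.
- gate (a point): Middle of the gate at white-floor level, axes as the tray's. The gate is a 38 mm wide opening (y -19 to 19 mm) in a dark steel wall, 14 mm high, x 0 to 12 mm. The white floor ends in a sharp drop at x = 0, level with the wall's near face: a disc tips in once its centre is well past x = 0 (say 8 mm), so the fingers need not enter the gate.
- slot (a point): Middle of the slot's black floor, 50 mm below the white floor; axes as the tray's. The slot is an open pit that starts at the drop edge, 60 mm long in the tray's x and 38 mm wide, rimmed at its far end; at its bottom it runs back 35 mm under the white floor, so dropped discs lie well below the edge.
- copper1_center (a point): Reddish copper disc blank, 28 mm across and 8 mm thick, about 42 g, lying loose and flat on the tray's white floor at the start, a few centimetres from its neighbours. This point is its centre, half-way up (4 mm above the floor it lies on).
- copper2_center (a point): Reddish copper disc blank, 28 mm across and 8 mm thick, about 42 g, lying loose and flat on the tray's white floor at the start, a few centimetres from its neighbours. This point is its centre, half-way up (4 mm above the floor it lies on).
- copper3_center (a point): Reddish copper disc blank, 28 mm across and 8 mm thick, about 42 g, lying loose and flat on the tray's white floor at the start, a few centimetres from its neighbours. This point is its centre, half-way up (4 mm above the floor it lies on).
- brass_center (a point): Yellow brass disc blank, 28 mm across and 8 mm thick, about 42 g, lying loose and flat on the tray's white floor at the start, a few centimetres from its neighbours. This point is its centre, half-way up (4 mm above the floor it lies on). It stays on the white floor.
- stone_center (a point): Blue domed stone, round, 28 mm across, 11 mm high, 15 g, loose on the white floor, dome up. This point is its centre, 5.5 mm above the floor. It stays on the white floor.
- pliers: Loose bystander on the bench: pliers with orange handles, 175 mm long, 16 mm high; origin at the pivot, on the underside.
- ringstick: Loose bystander on the bench: tapered steel ring stick, 240 mm long, 32 mm thick at its butt, lying; origin under its middle.
- mallet: Loose bystander on the bench: hammer, 240 mm long, lying; origin near its middle.
- pot_grey: Loose bystander on the bench: clear round pot, 52 mm across, 19 mm high, grey filling; origin at its underside.
- pot_black: Loose bystander on the bench: clear round pot, 52 mm across, 19 mm high, black filling; origin at its underside.

How it is judged:
On the way, in this order (a step that is already met when the one before it is completed fails the run):
1. one copper disc has dropped into the slot (((x of copper1_center in the frame of tray between -0.036 and 0.06 m and y of copper1_center in the frame of tray between -0.021 and 0.021 m and z of copper1_center in the frame of tray below 0.04 m) or (x of copper2_center in the frame of tray between -0.036 and 0.06 m and y of copper2_center in the frame of tray between -0.021 and 0.021 m and z of copper2_center in the frame of tray below 0.04 m) or (x of copper3_center in the frame of tray between -0.036 and 0.06 m and y of copper3_center in the frame of tray between -0.021 and 0.021 m and z of copper3_center in the frame of tray below 0.04 m))), for 0.2 s.
2. a second copper disc has dropped into the slot, after the first and not together with it ((((x of copper1_center in the frame of tray between -0.036 and 0.06 m and y of copper1_center in the frame of tray between -0.021 and 0.021 m and z of copper1_center in the frame of tray below 0.04 m) and (x of copper2_center in the frame of tray between -0.036 and 0.06 m and y of copper2_center in the frame of tray between -0.021 and 0.021 m and z of copper2_center in the frame of tray below 0.04 m)) or ((x of copper1_center in the frame of tray between -0.036 and 0.06 m and y of copper1_center in the frame of tray between -0.021 and 0.021 m and z of copper1_center in the frame of tray below 0.04 m) and (x of copper3_center in the frame of tray between -0.036 and 0.06 m and y of copper3_center in the frame of tray between -0.021 and 0.021 m and z of copper3_center in the frame of tray below 0.04 m)) or ((x of copper2_center in the frame of tray between -0.036 and 0.06 m and y of copper2_center in the frame of tray between -0.021 and 0.021 m and z of copper2_center in the frame of tray below 0.04 m) and (x of copper3_center in the frame of tray between -0.036 and 0.06 m and y of copper3_center in the frame of tray between -0.021 and 0.021 m and z of copper3_center in the frame of tray below 0.04 m)))), for 0.2 s.
3. the third copper disc has dropped into the slot, after the second (x of copper1_center in the frame of tray between -0.036 and 0.06 m and y of copper1_center in the frame of tray between -0.021 and 0.021 m and z of each of copper1_center, copper2_center, copper3_center in the frame of tray below 0.04 m and x of copper2_center in the frame of tray between -0.036 and 0.06 m and y of copper2_center in the frame of tray between -0.021 and 0.021 m and x of copper3_center in the frame of tray between -0.036 and 0.06 m and y of copper3_center in the frame of tray between -0.021 and 0.021 m), for 0.2 s.
At the end, for the whole second after the job is handed in: All three copper discs lie at rest in the slot (centres within the slot's outline and at least 15 mm below the white floor); the brass disc and the blue stone rest flat on the white floor, their centres before the gate (all of step 3 and x of brass_center in the frame of tray between -0.19 and 0 m and y of brass_center in the frame of tray between -0.145 and 0.145 m and z of brass_center in the frame of tray between 0.055 and 0.066 m and x of stone_center in the frame of tray between -0.19 and 0 m and y of stone_center in the frame of tray between -0.145 and 0.145 m and z of stone_center in the frame of tray between 0.055 and 0.066 m and linear speed of each of copper1, copper2, copper3, brass, stone below 0.02 m/s); the robot touches nothing.
It fails at once if a disc or the stone is picked up (its centre rises more than about 20 mm above where it lies on the white floor) (z of any of copper1_center, copper2_center, copper3_center, brass_center, stone_center in the frame of tray above 0.079 m).
It fails at once if the pliers, ring stick, hammer or a pot is moved by more than 20 mm (distance of any of pliers, ringstick, mallet, pot_grey, pot_black from where it was at the start of the episode above 0.02 m).
It also fails if it takes over 72 s, if anything falls off the work surface, if the arm or the gripper's body presses on something with over 40 N, if the wrist force passes 120 N, or if a joint passes its speed limit or range.

ROBOT

A 6-joint arm with a two-finger parallel gripper is mounted at the origin on the work surface. World frame = base frame: x ahead of the robot, y to its left, z up, the work surface at z = 0. Lengths are in m, angles in rad, forces in N, time in s.
With the tool pointing down it reaches from about 0.325 to 0.775 m from the base axis. Payload 5.5 kg.
Tool frame: the origin (TCP) lies at the very end of the fingers, on their centre line; the grasp point (between the pads) lies 19 mm behind it (grip_depth is the z of the grasp point in the tool frame, in m); z points along the fingers, y is the direction in which the jaws open and shut (so a half turn about z gives the same grasp; the last joint's range is limited). The gripper opens to 88 mm and grips with 3 to 60 N. Pads are 20 mm wide; open, the fingers measure 115 mm over their backs; the gripper's body (75 mm by 178 mm) begins 61 mm behind the grasp point.
Start: joints at [1.088, 0.091, 1.231, -0, 1.82, -0.057], TCP at [0.248, 0.546, 0.223] pointing down, gripper open.
Joint ranges: [-2.87, 2.87], [-0.86, 2.18], [0.17, 2.46], [-1.51, 4.65], [0.06, 2.69], [-2.65, 2.65]. Speed limits (rad/s): [2.57, 2.57, 3.01, 3.14, 3.14, 3.14].

INTERFACE

Orientations are given as a rotation vector (axis times angle).
In Python, from cell import * gives the robot as it stands.
- The arm moves only by the tool jog_arm, never from a script. Its argument "rows" is text: rows parted by semicolons, each of 6 numbers parted by spaces: the shift along the world's x, y, z each as a share of 0.1 m, from -1 to 1, then the turn, a rotation vector about the world's x, y, z each as a share of 180 degrees, from -1 to 1. A call has exactly 5 rows; each row shifts and turns the pose as measured when the row begins; what a row does not reach is not made up. A row lasts 1/10 s, in which the tool goes at most 50 mm and 8.59 degrees, less where a joint would pass 70% of its speed; a pose out of reach is approached as far as the arm can. A call with a number of a shift or a turn outside -1 to 1 is refused whole. A call with a gripper value outside its range is refused whole. "gripper" is the finger opening in mm, from 0 to 87.8, set as the call begins (left out, the last holds). The fingers move at their own pace and stop on an object; the grip force is fixed at half the most. Time passes only in rows, so rows that do not move let the fingers close, or fill a call up. It gives the time, the measured TCP pose, the force and the opening at its end, in the units of the state.
- observe(): the state, without advancing time (a new reading comes with each control period).
- snapshot(name): name is "scene" or "side" or "wrist"; returns a dict with "image" (480x640x3 uint8, blue, green, red), "mtx" (3x3 intrinsics, pixels), "T" (4x4, takes a point from camera to world coordinates); the wrist camera has in their place "mount" (4x4, takes a point from camera to tool coordinates, whose origin is the TCP and whose axes are the flange's). Camera axes: x right, y up, looking along -z (the intrinsics and any distortion apply to the point x, -y, -z); pixel columns grow to the right and rows downward; lengths in m; the calibration is good to about 2 mm. A picture is of the moment at which its call begins: read the wrist's pose just before it. There is no depth.
- sign_off(): hands the job in, once; it reports no verdict.
The state is a dict: "time_s": time; "joints": joint angles; "qd": joint speeds; "joint_torque": joint torques, N m; "ee_pos": TCP position; "tool_rot": TCP orientation; "ft_force": force on the tool from outside, world axes, zero at the start; "wrist_torque": the same for the moment, N m; "opening": finger opening in m.
Only numpy, scipy, OpenCV 4.12 (cv2) and the standard library are available. Lean on these libraries where they do the work, as an engineer would, in place of code of your own. Each camera call takes 0.05 s, during which the arm holds its last target. There are 200 camera calls.

## Working session

There is one attempt and no reset: what is moved stays moved. The work goes in short steps, Python scripts to look and compute and a tool call to move; the robot and the scene stay as the last step left them, time stands still between calls to the robot, and variables do not carry over. Pictures are saved under pics/ and viewed, about 8 in all and at most 12, crops included, and the job is handed in when it is done.

Besides the shell and the picture viewer there is one more tool, called as name(argument=value, ...) on one line, values as JSON. jog_arm: Moves the arm, as the interface text tells. Its arguments: {"type":"object","properties":{"rows":{"type":"string"},"gripper":{"type":"number"}},"required":["rows"]}

```bash
mkdir -p pics; cat > h.py <<'E'
from cell import *
import numpy as np, cv2
from scipy.spatial.transform import Rotation as R
def ray(s,uv,z,T=None):
    T=s["T"] if T is None else T
    uv=np.array(uv,float).reshape(-1,2); m=s["mtx"]
    d=np.c_[(uv[:,0]-m[0,2])/m[0,0],-(uv[:,1]-m[1,2])/m[1,1],-np.ones(len(uv))]@T[:3,:3].T
    o=T[:3,3]; return o+d*((z-o[2])/d[:,2])[:,None]
E
python3 - <<'E'
from h import *
print(observe())
for n in ("scene","side"):
    s=snapshot(n); cv2.imwrite(f"pics/{n}0.png",s["image"]); print(n,s.keys(),s["mtx"],s["T"])
E
```

```text
{'time_s': 0.0, 'joints': array([ 1.08827419e+00,  9.18339322e-02,  1.23184829e+00, -3.97788612e-05,
        1.81980746e+00, -5.67003299e-02]), 'qd': array([-0.00055874,  0.00112151, -0.00183027, -0.00060166,  0.00139756,
       -0.00017222]), 'joint_torque': array([ 1.16757215e-03, -4.46452081e+01, -4.06448901e+01,  6.96839578e-02,
        2.94202601e-02, -1.73817616e-04]), 'ee_pos': array([0.24771943, 0.54615325, 0.22154304]), 'tool_rot': array([-6.63753062e-01, -3.07019330e+00,  2.88790452e-03]), 'ft_force': array([-1.08467892, -0.33624428,  0.3213348 ]), 'wrist_torque': array([ 0.01542237, -0.01726813, -0.00177141]), 'opening': 0.08807893097397386}
scene dict_keys(['image', 'mtx', 'T']) [[488.1805528    0.         326.80676971]
 [  0.         488.1805528  241.1096598 ]
 [  0.           0.           1.        ]] [[-0.0871247  -0.57932104  0.81042977  1.64650285]
 [ 0.9961776  -0.05579528  0.06720915  0.08447465]
 [ 0.00628248  0.81318757  0.58196779  0.87567265]
 [ 0.          0.          0.          1.        ]]
side dict_keys(['image', 'mtx', 'T']) [[497.71472442   0.         317.43424922]
 [  0.         497.71472442 237.01455641]
 [  0.           0.           1.        ]] [[ 0.86375554  0.38273046 -0.32778615  0.15770186]
 [-0.50378409  0.67047654 -0.54466761 -0.61875559]
 [ 0.01131204  0.63559312  0.77194134  0.92040126]
 [ 0.          0.          0.          1.        ]]
```

View pics/scene0.png

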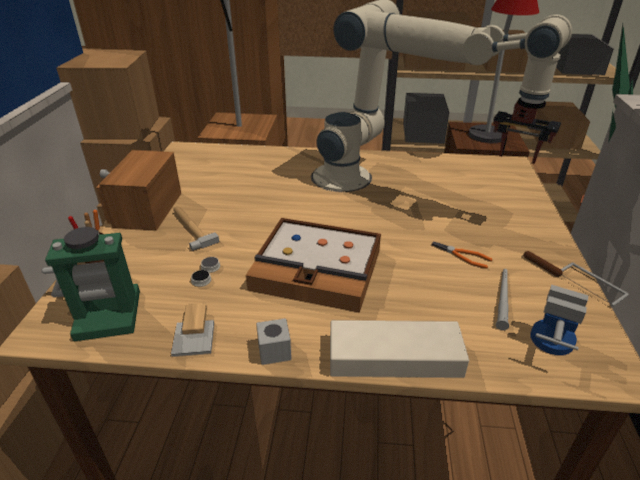

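View pics/side0.png

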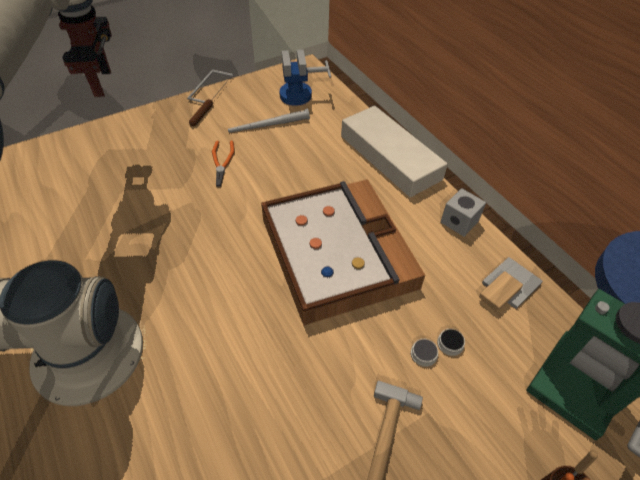

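The scene view shows the tray mid-bench around (318,260), gate at about (308,272). The side view shows the tray with copper at (329,211), (302,220), (316,243), brass at (358,262), stone at (327,271), and the gate near (378,226).

```bash
cat >> h.py <<'E'
def find(s,T=None):
    im=s["image"]; hsv=cv2.cvtColor(im,cv2.COLOR_BGR2HSV); out={}
    # tray floor (white) mask, plane 55 mm
    H,S,V=cv2.split(hsv)
    w=((S<45)&(V>110)).astype(np.uint8)
    cs,_=cv2.findContours(w,cv2.RETR_EXTERNAL,cv2.CHAIN_APPROX_NONE)
    best=None
    for c in cs:
        if cv2.contourArea(c)<1500: continue
        p=ray(s,c.reshape(-1,2),.055,T)[:,:2]; r=cv2.minAreaRect((p*1000).astype(np.float32))
        out.setdefault("rects",[]).append(r)
        a=sorted(r[1])
        if abs(a[0]-190)<20 and abs(a[1]-290)<25: best=c
    out["floor"]=best
    fm=np.zeros_like(w)
    if best is not None: cv2.fillPoly(fm,[cv2.convexHull(best)],1)
    else: fm[:]=1
    for n,lo,hi,h in (("copper",0,13,.059),("brass",15,28,.059),("stone",95,130,.0595)):
        m=((H>=lo)&(H<=hi)&(S>95)&(V>60)).astype(np.uint8)*fm
        if n=="copper": m=m
        cs,_=cv2.findContours(m,cv2.RETR_EXTERNAL,cv2.CHAIN_APPROX_NONE)
        out[n]=[]
        for c in cs:
            if cv2.contourArea(c)<20: continue
            M=cv2.moments(c); uv=(M["m10"]/M["m00"],M["m01"]/M["m00"])
            out[n].append((np.round(uv),cv2.contourArea(c),np.round(ray(s,uv,h,T)[0,:2],4)))
    return out
E
python3 - <<'E'
from h import *
for n in ("scene","side"):
    s=snapshot(n); o=find(s); print(n)
    for k in ("rects","copper","brass","stone"): print(k,o.get(k))
    if o["floor"] is not None:
        r=cv2.minAreaRect((ray(s,o["floor"].reshape(-1,2),.055)[:,:2]*1000).astype(np.float32)); print(cv2.boxPoints(r))
# gate guess from side
print(ray(s,[(378,226),(371,221),(376,235)],.055))
E
```

```text
scene
rects [((536.7639770507812, -28.994033813476562), (285.1007080078125, 191.69142150878906), 79.40037536621094), ((-987.1810302734375, -195.2548370361328), (851.9736938476562, 444.4298095703125), 2.0230789184570312)]
copper [(array([345., 259.]), 46.5, array([0.5884, 0.0458])), (array([348., 244.]), 38.0, array([0.52  , 0.0517])), (array([322., 242.]), 41.0, array([ 0.5135, -0.0233]))]
brass [(array([287., 251.]), 42.5, array([ 0.566 , -0.1162]))]
stone [(array([296., 237.]), 25.0, array([ 0.4987, -0.1014]))]
[[ 416.3323  -151.48166]
 [ 604.7528  -186.74231]
 [ 657.1957    93.49359]
 [ 468.77515  128.75424]]
side
rects [((535.4192504882812, -25.065826416015625), (279.7310485839844, 186.3628387451172), 79.43712615966797)]
copper [(array([315., 243.]), 91.5, array([ 0.511 , -0.0233])), (array([301., 220.]), 79.0, array([0.5167, 0.0526])), (array([328., 211.]), 76.5, array([0.5859, 0.046 ]))]
brass [(array([358., 263.]), 95.5, array([ 0.5625, -0.1158]))]
stone [(array([327., 271.]), 66.0, array([ 0.4932, -0.1027]))]
[[ 418.17746 -145.47974]
 [ 601.3823  -179.64273]
 [ 652.661     95.34808]
 [ 469.45618  129.51108]]
[[ 0.66260325 -0.04883561  0.055     ]
 [ 0.65721576 -0.02816451  0.055     ]
 [ 0.64330882 -0.06877776  0.055     ]]
```

jog_arm(rows="0.21 -0.46 0.1 0 0 0.0077; 0.21 -0.46 0.1 0 0 0.0077; 0.21 -0.46 0.1 0 0 0.0077; 0.21 -0.46 0.1 0 0 0.0077; 0.21 -0.46 0.1 0 0 0.0077", gripper=14)

```text
time_s: 0.7
ee_pos: [0.3473, 0.3206, 0.2645]
tool_rot: [-0.453, -3.104, 0.017]
ft_force: [0.9, 0.1, -0.1]
opening: 0.0513
```

jog_arm(rows="0.21 -0.46 0.1 0 0 0.0077; 0.21 -0.46 0.1 0 0 0.0077; 0.21 -0.46 0.1 0 0 0.0077; 0.21 -0.46 0.1 0 0 0.0077; 0.21 -0.46 0.1 0 0 0.0077")

```text
time_s: 1.2
ee_pos: [0.4469, 0.0963, 0.3131]
tool_rot: [-0.255, -3.129, 0.016]
ft_force: [1.4, 0.6, -0.4]
opening: 0.0146
```

jog_arm(rows="0.15 -0.4 0.05 0 0 0; 0.15 -0.4 0.05 0 0 0; 0.15 -0.4 0.05 0 0 0; 0 0 0 0 0 0; 0 0 0 0 0 0")

```text
time_s: 1.7
ee_pos: [0.4939, -0.0347, 0.3285]
tool_rot: [-0.268, -3.128, 0.017]
ft_force: [0.4, -0.1, 0.6]
opening: 0.0142
```

```bash
cat >> h.py <<'E'
def wrist():
    st=observe(); T=np.eye(4); T[:3,:3]=R.from_rotvec(st["tool_rot"]).as_matrix(); T[:3,3]=st["ee_pos"]
    s=snapshot("wrist"); return s,T@s["mount"],st
E
python3 - <<'E'
from h import *
s,T,st=wrist(); print(st["ee_pos"],st["tool_rot"]); print(s["mount"]); print(T); cv2.imwrite("pics/w1.png",s["image"])
print([np.round(ray(s,p,.055,T)[0],3) for p in ((0,0),(640,0),(640,480),(0,480))])
o=find(s,T)
for k in ("rects","copper","brass","stone"): print(k,o.get(k))
E
```

```text
[ 0.49391977 -0.03473733  0.32850487] [-0.26800476 -3.12794981  0.0170595 ]
[[-1.26673761e-04  9.69208739e-01  2.46240540e-01  6.66874902e-02]
 [ 9.99999991e-01  1.33125651e-04 -9.55482288e-06 -4.13459953e-04]
 [-4.20415501e-05  2.46240537e-01 -9.69208747e-01 -1.61999007e-01]
 [ 0.00000000e+00  0.00000000e+00  0.00000000e+00  1.00000000e+00]]
[[ 0.1702206  -0.95581027 -0.23969078  0.42862914]
 [ 0.98534494  0.16239048  0.05219856 -0.02207536]
 [-0.01096842 -0.24506337  0.96944502  0.49057855]
 [ 0.          0.          0.          1.        ]]
[array([ 0.213, -0.349,  0.055]), array([0.334, 0.336, 0.055]), array([0.993, 0.365, 0.055]), array([ 0.837, -0.608,  0.055])]
rects [((818.974609375, 226.510986328125), (139.4452362060547, 86.04767608642578), 80.75916290283203), ((536.253173828125, -27.973983764648438), (289.6258850097656, 189.8831787109375), 79.4053955078125)]
copper [(array([351., 284.]), 512.5, array([ 0.6044, -0.0201])), (array([294., 284.]), 498.0, array([ 0.5924, -0.0927])), (array([400., 265.]), 326.5, array([0.5885, 0.0456])), (array([337., 217.]), 348.0, array([ 0.5133, -0.0236])), (array([398., 211.]), 359.5, array([0.519 , 0.0518]))]
brass [(array([272., 268.]), 318.5, array([ 0.565 , -0.1163]))]
stone [(array([273., 214.]), 289.0, array([ 0.4957, -0.1014]))]
```

View pics/w1.png

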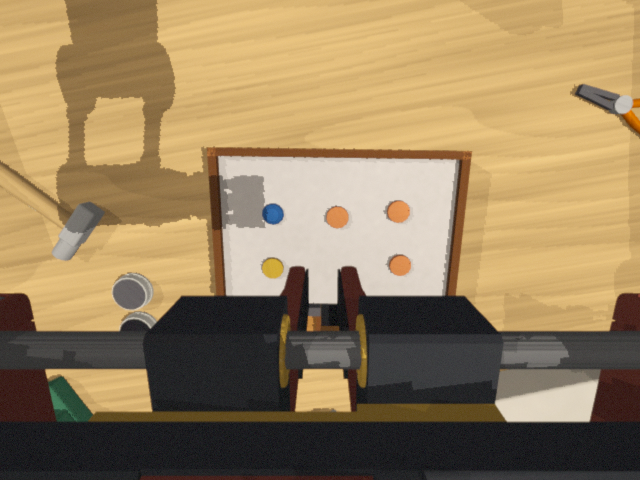

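The wrist view shows white floor with copper at (337,217), (398,211), (400,265), brass at (272,268) and stone at (273,214). The gate is behind the fingers at about (320,310). All three cameras agree within about 3 mm, so I go down behind the middle copper disc.

```bash
cat >> h.py <<'E'
G=np.array([.6297,-.0455]); A=np.radians(-10.6); ex=np.array([np.cos(A),np.sin(A)]); ey=np.array([-ex[1],ex[0]])
def tray(p): d=np.asarray(p)[:2]-G; return np.array([d@ex,d@ey])*1000
def to(x,y,z,yaw=0):
    "tray mm, z mm above floor, push heading yaw deg from tray x -> needed shift (share of .1m) and turn (share of 180 deg)"
    st=observe(); p=np.r_[G+x/1000*ex+y/1000*ey,.055+z/1000]
    h=A+np.radians(yaw)
    Xt=-np.array([np.cos(h),np.sin(h),0]); Z=np.array([0,0,-1.]); M=np.c_[Xt,np.cross(Z,Xt),Z]
    r=(R.from_matrix(M)*R.from_rotvec(st["tool_rot"]).inv()).as_rotvec()
    print("now tray",np.round(tray(st["ee_pos"]),1),"z",round(st["ee_pos"][2]*1000-55,1),"t",st["time_s"],"| shift",np.round((p-st["ee_pos"])/.1,3),"turn",np.round(r/np.pi,4))
E
python3 -c "
from h import *
for p in ((.5130,-.0236),(.588,.0457),(.5185,.052),(.565,-.1163),(.496,-.1015)): print(tray(p))
to(-152,0,4)"
```

```text
[-1.18737090e+02  5.91615299e-02]
[-57.76476724  81.97293252]
[-127.23766751   75.38080635]
[-50.57216147 -81.4934751 ]
[-121.11718055  -79.63867513]
now tray [-135.6  -14.1] z 273.3 t 1.75 | shift [-0.136  0.169 -2.693] turn [ 0.0035 -0.0011 -0.0047]
```

jog_arm(rows="-0.03 0.04 -0.45 0.0035 -0.001 -0.005; -0.03 0.04 -0.45 0 0 0; -0.03 0.04 -0.45 0 0 0; -0.03 0.04 -0.45 0 0 0; 0 0 -0.4 0 0 0")

```text
time_s: 2.25
ee_pos: [0.4818, -0.0108, 0.1093]
tool_rot: [0.276, 3.112, 0.003]
ft_force: [0.5, 0.6, 0.1]
opening: 0.0138
```

```bash
python3 -c "
from h import *
to(-152,0,4)"
```

```text
now tray [-151.8    6.9] z 54.3 t 2.25 | shift [-0.015 -0.067 -0.503] turn [-0.      0.0054 -0.0025]
```

jog_arm(rows="-0.01 -0.05 -0.25 0 0.003 -0.002; -0.005 -0.02 -0.15 0 0.002 0; 0 0 -0.05 0 0 0; 0 0 0 0 0 0; 0 0 0 0 0 0")

```text
time_s: 2.75
ee_pos: [0.476, -0.0116, 0.0577]
tool_rot: [-0.273, -3.123, -0.002]
ft_force: [0.0, 0.1, 0.8]
opening: 0.0142
```

```bash
python3 - <<'E'
from h import *
to(-152,0,4)
s,T,st=wrist(); cv2.imwrite("pics/w2.png",s["image"])
o=find(s,T)
for k in ("copper","brass","stone"): print(k,[(a,b,tray(c)) for a,b,c in o.get(k)])
E
```

```text
now tray [-157.3    5.1] z 2.7 t 2.75 | shift [ 0.043 -0.06   0.013] turn [-0.0007 -0.0021 -0.0034]
copper [(array([238., 478.]), 547.5, array([-42.54811494, -41.73904545])), (array([ 50., 411.]), 28.5, array([ -85.34915276, -140.29416283])), (array([603., 415.]), 136.0, array([-86.11376267, 155.71650484])), (array([ 28., 402.]), 77.5, array([ -90.87533651, -150.99328864])), (array([ 43., 393.]), 93.0, array([ -96.84317848, -141.93653082])), (array([ 32., 381.]), 43.0, array([-103.90303475, -146.61503801])), (array([620., 378.]), 663.5, array([-108.76735103,  160.42977701])), (array([352., 385.]), 123.0, array([-103.26207169,   20.65731227])), (array([312., 378.]), 615.5, array([-107.23154527,   -0.53450879])), (array([ 21., 322.]), 202.0, array([-137.54766232, -145.68819646])), (array([ 12., 298.]), 277.0, array([-150.3994024 , -147.68638988])), (array([351., 292.]), 754.0, array([-155.1829789,   18.6725215])), (array([294., 293.]), 751.5, array([-154.62742423,   -9.30267035])), (array([366., 222.]), 17910.0, array([-190.43541798,   24.38527384]))]
brass [(array([325., 414.]), 4950.5, array([-84.91779595,   6.8969508 ])), (array([362., 351.]), 502.5, array([-123.21286706,   25.06250967])), (array([283., 351.]), 488.5, array([-123.04231836,  -14.98959281])), (array([321.,  98.]), 125692.0, array([-244.06448902,    3.25963209]))]
stone []
```

View pics/w2.png

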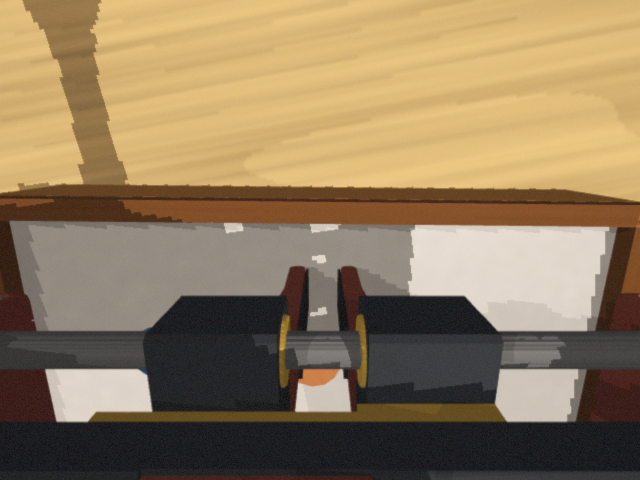

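The low wrist view is mostly blocked by the gripper. The disc shows between the fingers at (318,377), a bit to one side, so I correct by 5 mm.

jog_arm(rows="0.03 -0.06 0.01 -0.001 -0.002 -0.003; 0 0 0 0 0 0; 0 0 0 0 0 0; 0 0 0 0 0 0; 0 0 0 0 0 0")

```text
time_s: 3.3
ee_pos: [0.4821, -0.0188, 0.0637]
tool_rot: [0.29, 3.12, -0.002]
ft_force: [-0.1, 0.2, -1.0]
opening: 0.0139
```

```bash
python3 -c "
from h import *
to(-152,0,4); to(-20,0,4)"
```

```text
now tray [-150.    -0.9] z 8.7 t 3.3 | shift [-0.018  0.012 -0.047] turn [0.0007 0.0027 0.0001]
now tray [-150.    -0.9] z 8.7 t 3.3 | shift [ 1.279 -0.231 -0.047] turn [0.0007 0.0027 0.0001]
```

jog_arm(rows="0.05 -0.005 -0.025 0 0.0027 0; 0.1 -0.018 -0.02 0 0 0; 0.1 -0.018 0 0 0 0; 0.1 -0.018 0 0 0 0; 0.1 -0.018 0 0 0 0")

```text
time_s: 3.8
ee_pos: [0.53, -0.0268, 0.0585]
tool_rot: [-0.29, -3.126, 0.003]
ft_force: [-0.1, 0.9, 1.3]
opening: 0.0139
```

```bash
python3 -c "
from h import *
to(-20,0,4)"
```

```text
now tray [-1.014e+02  1.000e-01] z 3.5 t 3.8 | shift [ 0.8   -0.151  0.005] turn [ 0.0006 -0.0006  0.0001]
```

jog_arm(rows="0.1 -0.018 0 0 0 0; 0.1 -0.018 0 0 0 0; 0.1 -0.018 0 0 0 0; 0.1 -0.018 0 0 0 0; 0.05 -0.009 0 0 0 0")

```text
time_s: 4.3
ee_pos: [0.5803, -0.0359, 0.0565]
tool_rot: [-0.29, -3.123, 0.003]
ft_force: [-0.7, 0.1, 0.9]
opening: 0.0142
```

```bash
cat >> h.py <<'E'
def crop(name,cam="side"):
    s=snapshot(cam); g=np.r_[G-.075*ex,.055]
    q=np.linalg.inv(s["T"])@np.r_[g,1]; m=s["mtx"]; u=int(m[0,2]+m[0,0]*q[0]/-q[2]); v=int(m[1,2]+m[1,1]*-q[1]/-q[2])
    c=s["image"][max(v-85,0):v+85,max(u-110,0):u+110]; cv2.imwrite(f"pics/{name}.png",cv2.resize(c,None,fx=3,fy=3,interpolation=cv2.INTER_CUBIC))
    print("origin",u-110,v-85)
    o=find(s); 
    for k in ("copper","brass","stone"): print(k,[(a,b,np.round(tray(c))) for a,b,c in o.get(k) if abs(tray(c)[1])<150 and -190<tray(c)[0]<70])
E
python3 -c "
from h import *
to(-13,0,4); crop('s1')"
```

```text
now tray [-50.3   0.4] z 1.5 t 4.3 | shift [ 0.366 -0.072  0.025] turn [ 0.0005 -0.0017  0.0001]
origin 224 153
copper [(array([301., 220.]), 79.0, array([-129.,   76.])), (array([328., 211.]), 62.5, array([-62.,  81.]))]
brass [(array([358., 263.]), 98.5, array([-53., -82.]))]
stone [(array([327., 271.]), 66.0, array([-124.,  -81.]))]
```

View pics/s1.png

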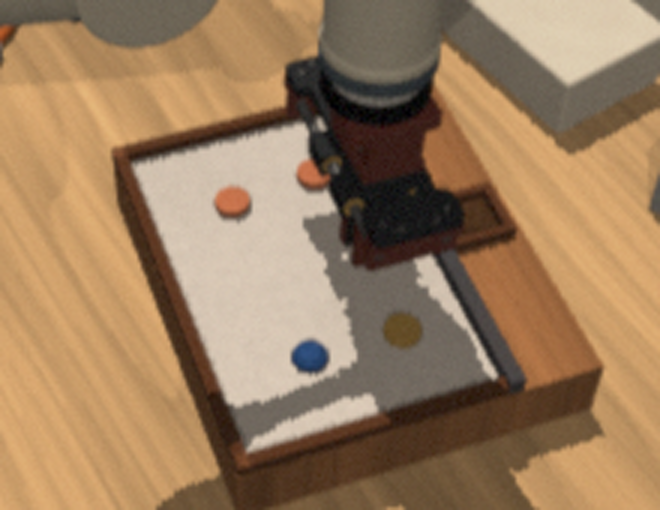

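The disc has left its spot and is hidden under the gripper, in line with the gate (slot pit at crop (475,220)). The others are unmoved, so I finish the push.

jog_arm(rows="0.1 -0.019 0.025 0 0 0; 0.1 -0.019 0 0 0 0; 0.09 -0.018 0 0 0 0; 0.05 -0.009 0 0 0 0; 0 0 0 0 0 0")

```text
time_s: 4.85
ee_pos: [0.6167, -0.0429, 0.0572]
tool_rot: [-0.29, -3.121, 0.003]
ft_force: [-1.3, -0.3, 1.3]
opening: 0.0142
```

```bash
python3 -c "
from h import *
to(-13,0,4); print(observe()['ft_force'])"
```

```text
now tray [-13.2   0.1] z 2.2 t 4.85 | shift [ 0.002 -0.002  0.018] turn [ 0.0004 -0.0023  0.0001]
[-1.28754983 -0.30696852  1.30207025]
```

jog_arm(rows="-0.15 0.027 0.02 0 0 0; -0.1 0.02 0.1 0 0 0; 0 0.1 0.3 0 0 -0.045; 0 0.15 0.3 0 0 -0.045; 0 0.15 0.1 0 0 -0.045")

```text
time_s: 5.35
ee_pos: [0.5877, 0.0016, 0.1373]
tool_rot: [-0.962, -2.974, -0.002]
ft_force: [0.8, 0.1, 0.6]
opening: 0.0141
```

jog_arm(rows="0 0.15 0 0 0 -0.045; 0 0.15 0 0 0 -0.045; 0 0.15 0 0 0 -0.045; 0 0.15 0 0 0 -0.045; 0 0.1 0 0 0 -0.045")

```text
time_s: 5.85
ee_pos: [0.588, 0.0748, 0.1416]
tool_rot: [-1.974, -2.434, -0.013]
ft_force: [0.0, 0.8, -0.2]
opening: 0.0141
```

jog_arm(rows="0 0 0 0 0 -0.045; 0 0 0 0 0 -0.045; 0 0 0 0 0 -0.045; 0 0 0 0 0 0; 0 0 0 0 0 0")

```text
time_s: 6.35
ee_pos: [0.5868, 0.0772, 0.1415]
tool_rot: [-2.456, -1.949, -0.016]
ft_force: [0.9, 1.2, 0.7]
opening: 0.0141
```

```bash
python3 -c "
from h import *
to(-58,115,4,-90); crop('s2','scene')"
```

```text
now tray [-64.7 112.7] z 86.5 t 6.35 | shift [ 0.07   0.01  -0.825] turn [-0.0036  0.0012  0.014 ]
origin 207 166
copper [(array([345., 259.]), 47.0, array([-57.,  82.])), (array([348., 244.]), 38.0, array([-126.,   75.]))]
brass [(array([287., 251.]), 44.5, array([-49., -81.])), (array([334., 275.]), 113990.0, array([16., 72.]))]
stone [(array([296., 237.]), 24.0, array([-119.,  -79.]))]
```

View pics/s2.png

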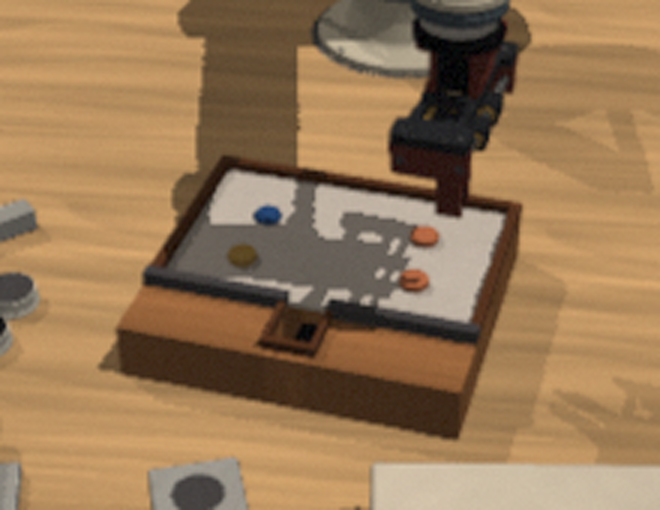

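The first disc is gone from the floor and isn't in the gate opening (crop (305,315)), so it dropped. The others are unmoved.

jog_arm(rows="0.04 0.01 -0.3 -0.004 0.001 0.014; 0.03 0 -0.3 0 0 0; 0 0 -0.2 0 0 0; 0 0 0 0 0 0; 0 0 0 0 0 0")

```text
time_s: 6.9
ee_pos: [0.5946, 0.0778, 0.0613]
tool_rot: [2.4, 2.021, 0.004]
ft_force: [-0.2, 0.1, 0.7]
opening: 0.0139
```

```bash
python3 -c "
from h import *
to(-58,115,4,-90);to(-58,24,4,-90)"
```

```text
now tray [-57.2 114.7] z 6.3 t 6.9 | shift [-0.007  0.004 -0.023] turn [ 0.0005  0.0013 -0.0044]
now tray [-57.2 114.7] z 6.3 t 6.9 | shift [-0.175 -0.89  -0.023] turn [ 0.0005  0.0013 -0.0044]
```

jog_arm(rows="-0.02 -0.1 -0.02 0 0.001 -0.004; -0.019 -0.1 -0.005 0 0 0; -0.019 -0.1 0 0 0 0; -0.019 -0.1 0 0 0 0; -0.019 -0.1 0 0 0 0")

```text
time_s: 7.4
ee_pos: [0.5864, 0.0241, 0.0639]
tool_rot: [2.409, 2.006, 0.008]
ft_force: [-0.5, 0.6, -0.3]
opening: 0.0137
```

```bash
python3 -c "
from h import *
to(-58,23,4,-90)"
```

```text
now tray [-55.4  60.5] z 8.9 t 7.4 | shift [-0.095 -0.363 -0.049] turn [ 0.0005  0.0025 -0.0009]
```

```bash
python3 -c "
from h import *
crop('s3','scene'); print(observe()['ft_force'])"
```

```text
origin 207 166
copper [(array([348., 245.]), 39.0, array([-126.,   75.])), (array([310., 282.]), 3128.5, array([62., 22.])), (array([283., 223.]), 48.0, array([-178., -141.]))]
brass [(array([287., 251.]), 43.5, array([-49., -81.])), (array([334., 274.]), 114393.0, array([15., 72.]))]
stone [(array([296., 237.]), 24.5, array([-119.,  -79.]))]
[-0.23469949 -2.18251561 -0.13538656]
```

View pics/s3.png

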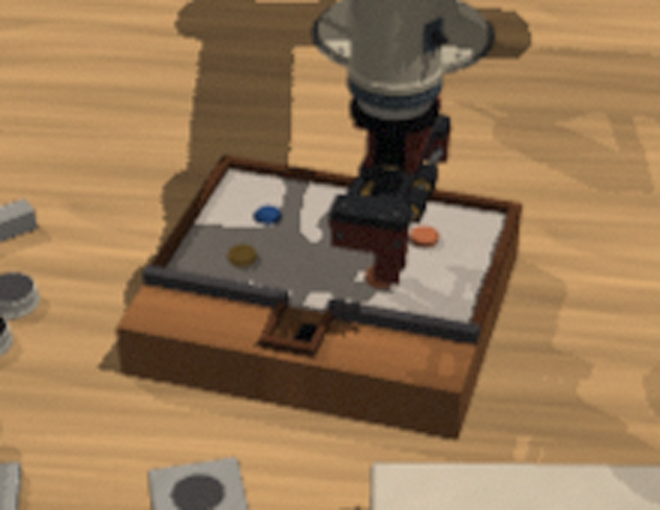

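Disc 2's edge shows just ahead of the fingertips at crop (372,278), so the push is working. The tips have drifted high, so I back off, lower and go on.

jog_arm(rows="0.005 0.05 -0.03 0 0.002 0; 0 0 -0.03 0 0 0; -0.02 0 0 0 0 0; -0.02 -0.05 0 0 0 0; -0.025 -0.08 -0.01 0 0 0")

```text
time_s: 7.95
ee_pos: [0.5813, 0.0118, 0.0636]
tool_rot: [2.411, 2.0, 0.002]
ft_force: [-0.5, -0.3, -0.2]
opening: 0.014
```

```bash
python3 -c "
from h import *
to(-58,23,3,-90)"
```

```text
now tray [-58.1  47.4] z 8.6 t 7.95 | shift [-0.044 -0.241 -0.056] turn [0.0018 0.0021 0.0002]
```

jog_arm(rows="0.008 0.04 0 0 0 0; 0 0 0 0 0 0; 0 0 -0.05 0 0 0; 0 0 0 0 0 0; 0 0 0 0 0 0")

```text
time_s: 8.45
ee_pos: [0.5827, 0.015, 0.0649]
tool_rot: [2.41, 1.997, 0.007]
ft_force: [1.1, 0.1, 0.6]
opening: 0.0138
```

```bash
python3 -c "
from h import *
to(-58,23,3,-90); print(observe()['qd'].round(3))"
```

```text
now tray [-57.3  50.8] z 9.9 t 8.45 | shift [-0.058 -0.272 -0.069] turn [0.0019 0.0034 0.0007]
[ 0.002 -0.002  0.001  0.001  0.004  0.   ]
```

jog_arm(rows="0 0 -0.05 0 0.003 0; 0 0 -0.05 0 0 0; 0 0 -0.01 0 0 0; 0 0 -0.01 0 0 0; 0 0 -0.01 0 0 0")

```text
time_s: 8.95
ee_pos: [0.5838, 0.0153, 0.0633]
tool_rot: [2.411, 1.999, 0.001]
ft_force: [-5.3, -0.3, 13.3]
opening: 0.014
```

```bash
python3 -c "
from h import *
to(-58,23,3,-90)"
```

```text
now tray [-56.3  51.3] z 8.3 t 8.95 | shift [-0.069 -0.275 -0.053] turn [0.0022 0.002  0.0004]
```

Pressing down gives 13 N at z = 8.3 mm, so the tips are on top of the disc. I lift, back off and look.

jog_arm(rows="0 0 0.3 0 0 0; 0.02 0.1 0.1 0 0 0; 0.05 0.25 0 0 0 0; 0.03 0.15 0 0 0 0; 0 0 0 0 0 0")

```text
time_s: 9.45
ee_pos: [0.5927, 0.0685, 0.0974]
tool_rot: [2.417, 2.002, -0.009]
ft_force: [-0.0, -0.4, -0.1]
opening: 0.014
```

```bash
python3 -c "
from h import *
to(-58,80,3,-90); crop('s4','scene'); s=snapshot('side'); o=find(s); print([(a,b,tray(c).round()) for a,b,c in o['copper']]); s,T,st=wrist(); o=find(s,T); print([(a,b,tray(c).round()) for a,b,c in o['copper']])"
```

```text
now tray [-57.4 105.3] z 42.4 t 9.45 | shift [-0.053 -0.247 -0.394] turn [ 0.0019 -0.0007  0.0006]
origin 207 166
copper [(array([334., 258.]), 47.0, array([-54.,  52.])), (array([346., 244.]), 20.0, array([-125.,   69.])), (array([310., 283.]), 3313.0, array([64., 21.]))]
brass [(array([287., 251.]), 43.5, array([-49., -81.])), (array([334., 275.]), 114021.0, array([16., 72.]))]
stone [(array([296., 237.]), 24.5, array([-119.,  -79.]))]
[(array([334., 220.]), 82.0, array([-57.,  51.])), (array([301., 220.]), 80.0, array([-129.,   75.]))]
[(array([348., 478.]), 113.5, array([-40., -58.])), (array([274., 478.]), 173.5, array([-92., -58.])), (array([184., 478.]), 258.0, array([-157.,  -58.])), (array([ 47., 406.]), 26.5, array([-242.,    2.])), (array([608., 387.]), 20.5, array([130.,  16.])), (array([598., 407.]), 264.5, array([127.,   1.])), (array([507., 393.]), 580.5, array([64., 12.])), (array([293., 385.]), 104.0, array([-77.,  18.])), (array([352., 386.]), 183.0, array([-38.,  17.])), (array([108., 389.]), 580.5, array([-199.,   15.])), (array([325., 325.]), 296.5, array([-56.,  62.])), (array([ 29., 324.]), 34.5, array([-241.,   63.])), (array([626., 308.]), 514.0, array([130.,  73.])), (array([ 13., 306.]), 560.0, array([-248.,   75.])), (array([210., 291.]), 342.0, array([-126.,   85.])), (array([351., 293.]), 746.0, array([-40.,  84.])), (array([294., 293.]), 730.0, array([-75.,  84.])), (array([205., 203.]), 8853.0, array([-124.,  139.]))]
```

jog_arm(rows="-0.02 -0.14 -0.1 0 0 0; -0.015 -0.08 -0.15 0 0 0; 0 0 -0.13 0 0 0; 0 0 -0.015 0 0 0; 0 0 -0.01 0 0 0")

```text
time_s: 10.1
ee_pos: [0.5885, 0.0403, 0.0553]
tool_rot: [2.422, 1.995, -0.005]
ft_force: [-4.9, 2.7, 16.8]
opening: 0.0138
```

```bash
python3 -c "
from h import *
to(-56,80,3,-90);to(-56,23,3,-90)"
```

```text
now tray [-56.3  76.7] z 0.3 t 10.1 | shift [0.009 0.031 0.027] turn [ 0.0015 -0.0001  0.0024]
now tray [-56.3  76.7] z 0.3 t 10.1 | shift [-0.096 -0.529  0.027] turn [ 0.0015 -0.0001  0.0024]
```

jog_arm(rows="0 0 0.03 0 0 0; -0.019 -0.1 0 0 0 0; -0.019 -0.1 -0.005 0 0 0; -0.019 -0.1 -0.005 0 0 0; -0.019 -0.1 -0.005 0 0 0")

```text
time_s: 10.6
ee_pos: [0.5801, -0.0017, 0.0554]
tool_rot: [2.423, 1.997, -0.002]
ft_force: [0.6, 5.9, 6.1]
opening: 0.0142
```

```bash
python3 -c "
from h import *
to(-56,23,3,-90)"
```

```text
now tray [-56.8  33.9] z 0.4 t 10.6 | shift [-0.012 -0.109  0.026] turn [0.0005 0.     0.0023]
```

jog_arm(rows="-0.01 -0.05 0.02 0 0 0; -0.01 -0.05 0 0 0 0; 0 -0.01 0 0 0 0; 0 0 0 0 0 0; 0 0 0 0 0 0")

```text
time_s: 11.1
ee_pos: [0.5768, -0.0167, 0.0562]
tool_rot: [2.427, 1.993, -0.006]
ft_force: [0.4, 1.2, 1.1]
opening: 0.0139
```

```bash
python3 -c "
from h import *
to(-56,22,3,-90); s=snapshot('side'); o=find(s); print([(a,b,tray(c).round()) for a,b,c in o['copper']]);s=snapshot('scene'); o=find(s); print([(a,b,tray(c).round()) for a,b,c in o['copper']])"
```

```text
now tray [-57.3  18.6] z 1.2 t 11.1 | shift [0.019 0.031 0.018] turn [ 0.0009 -0.0007  0.0034]
[(array([342., 237.]), 95.5, array([-60.,  -3.])), (array([301., 220.]), 81.5, array([-129.,   75.]))]
[(array([269., 429.]), 27.0, array([486.,  72.])), (array([262., 425.]), 179.5, array([482.,  56.])), (array([487., 442.]), 4402.5, array([402., 464.])), (array([264., 399.]), 271.0, array([427.,  37.])), (array([307., 285.]), 3156.0, array([76., 17.])), (array([544., 262.]), 108.0, array([-196.,  608.])), (array([313., 254.]), 35.5, array([-57.,  -6.])), (array([471., 257.]), 239.0, array([-165.,  415.])), (array([348., 244.]), 39.0, array([-126.,   75.])), (array([370., 253.]), 238.5, array([-102.,  145.])), (array([278., 226.]), 63.0, array([-159., -149.])), (array([ 73., 222.]), 50.5, array([  -7., -752.])), (array([ 96., 219.]), 76.0, array([ -41., -696.])), (array([588., 174.]), 27.5, array([-784.,  800.])), (array([576., 181.]), 501.0, array([-716.,  754.])), (array([547., 167.]), 295.0, array([-799.,  662.])), (array([140., 189.]), 4695.5, array([-239., -672.])), (array([290., 139.]), 36.0, array([-769., -323.])), (array([493., 141.]), 919.5, array([-986.,  471.])), (array([462., 125.]), 135.5, array([-1118.,   345.])), (array([290., 124.]), 27.0, array([-914., -372.])), (array([319.,  37.]), 21.0, array([-2456.,  -697.])), (array([289.,  32.]), 24.5, array([-2512.,  -932.])), (array([516.,   7.]), 598.5, array([-4009.,   663.])), (array([474.,   9.]), 35.0, array([-3778.,   309.])), (array([459.,   6.]), 37.5, array([-3916.,   179.])), (array([374.,   3.]), 28.0, array([-3801.,  -575.])), (array([207.,  67.]), 16727.5, array([-1582., -1107.]))]
```

jog_arm(rows="0.02 0.1 0.05 0 0 0; 0 0 0.3 0 0 0; -0.05 -0.03 0.1 0 0 0.046; -0.05 -0.04 0 0 0 0.046; -0.05 -0.04 0 0 0 0.046")

```text
time_s: 11.7
ee_pos: [0.5634, -0.0138, 0.1025]
tool_rot: [1.922, 2.482, -0.011]
ft_force: [-0.2, -0.4, 0.2]
opening: 0.0138
```

jog_arm(rows="-0.05 -0.04 0 0 0 0.046; -0.05 -0.04 0 0 0 0.046; -0.05 -0.04 0 0 0 0.046; -0.05 -0.04 0 0 0 0.046; -0.04 -0.04 0 0 0 0.046")

```text
time_s: 12.2
ee_pos: [0.5391, -0.0303, 0.1044]
tool_rot: [0.879, 3.011, -0.008]
ft_force: [0.8, -0.3, 0.1]
opening: 0.0141
```

jog_arm(rows="0 0 0 0 0 0.046; 0 0 0 0 0 0.046; 0 0 0 0 0 0.04; 0 0 0 0 0 0; 0 0 0 0 0 0")

```text
time_s: 12.7
ee_pos: [0.5391, -0.0273, 0.1057]
tool_rot: [0.215, 3.128, -0.007]
ft_force: [0.0, -0.1, -1.0]
opening: 0.0138
```

```bash
python3 -c "
from h import *
to(-91,-3,3)"
```

```text
now tray [-92.4   1.2] z 50.7 t 12.7 | shift [ 0.006 -0.044 -0.477] turn [ 0.0016  0.0018 -0.0153]
```

jog_arm(rows="0 -0.04 -0.2 0.001 0.002 -0.015; 0 0 -0.2 0 0 0; 0 0 -0.07 0 0 0; 0 0 -0.01 0 0 0; 0 0 0 0 0 0")

```text
time_s: 13.2
ee_pos: [0.5401, -0.03, 0.0583]
tool_rot: [0.308, 3.125, -0.003]
ft_force: [0.7, 0.2, 0.3]
opening: 0.0135
```

```bash
python3 -c "
from h import *
to(-91,-3,3); to(-50,-1,3)"
```

```text
now tray [-90.9  -1.3] z 3.3 t 13.2 | shift [-0.004 -0.017 -0.003] turn [0.0006 0.0005 0.0036]
now tray [-90.9  -1.3] z 3.3 t 13.2 | shift [ 0.403 -0.072 -0.003] turn [0.0006 0.0005 0.0036]
```

jog_arm(rows="0.05 -0.015 0 0 0 0.003; 0.1 -0.018 0.003 0 0 0; 0.1 -0.018 0.003 0 0 0; 0.1 -0.018 0.003 0 0 0; 0.1 -0.018 0.003 0 0 0")

```text
time_s: 13.7
ee_pos: [0.5901, -0.0395, 0.0633]
tool_rot: [0.293, 3.121, -0.003]
ft_force: [-0.7, -0.2, 0.6]
opening: 0.014
```

```bash
python3 -c "
from h import *
to(-13,0,3)"
```

```text
now tray [-40.   -1.3] z 8.3 t 13.7 | shift [ 0.268 -0.037 -0.053] turn [0.0009 0.0023 0.0006]
```

```bash
python3 -c "
from h import *
crop('s5','scene'); s=snapshot('side'); o=find(s); print([(a,b,tray(c).round()) for a,b,c in o['copper']])"
```

```text
origin 207 166
copper [(array([312., 261.]), 49.0, array([-22.,  -2.])), (array([348., 244.]), 38.0, array([-126.,   75.])), (array([311., 282.]), 3337.5, array([62., 22.]))]
brass [(array([287., 251.]), 45.5, array([-49., -81.])), (array([342., 272.]), 116114.5, array([-1., 88.]))]
stone [(array([296., 237.]), 24.0, array([-118.,  -79.]))]
[(array([301., 220.]), 79.0, array([-129.,   76.]))]
```

View pics/s5.png

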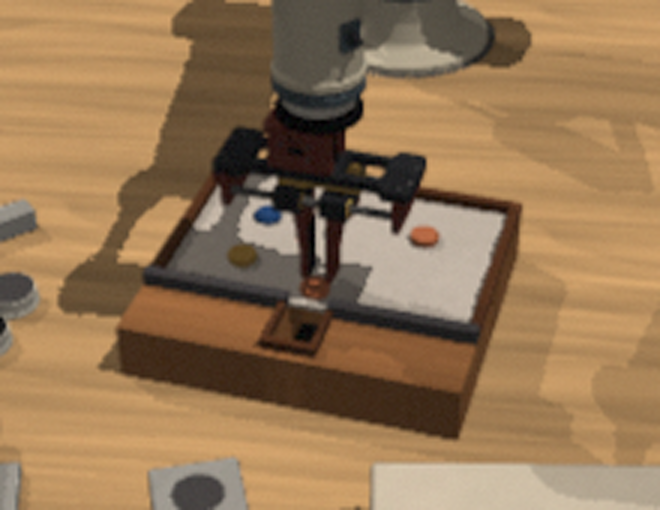

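Disc 2 is at the gate, crop (313,285), about (-22,-2) mm. The tips are again at 8 mm, so I back off 12 mm and lower before the last push.

jog_arm(rows="-0.12 0.025 0 0 0.002 0; 0 0 -0.03 0 0 0; 0 0 -0.03 0 0 0; 0 0 0 0 0 0; 0 0 0 0 0 0")

```text
time_s: 14.3
ee_pos: [0.5768, -0.0368, 0.0567]
tool_rot: [0.294, 3.128, -0.004]
ft_force: [0.2, -0.3, 0.1]
opening: 0.014
```

```bash
python3 -c "
from h import *
to(-13,0,3)"
```

```text
now tray [-53.6  -1.2] z 1.7 t 14.3 | shift [ 0.401 -0.063  0.013] turn [0.0009 0.     0.0007]
```

jog_arm(rows="0.1 -0.017 0.003 0 0 0; 0.1 -0.017 0 0 0 0; 0.09 -0.013 0 0 0 0; 0.05 -0.007 0 0 0 0; 0.03 -0.005 0 0 0 0")

```text
time_s: 14.8
ee_pos: [0.6173, -0.0433, 0.0572]
tool_rot: [0.294, 3.127, -0.004]
ft_force: [-0.1, -0.1, 0.0]
opening: 0.0142
```

```bash
python3 -c "
from h import *
to(-13,0,3);s=snapshot('scene'); o=find(s); print([(a,b,tray(c).round()) for a,b,c in o['copper'] if abs(tray(c)[1])<140])"
```

```text
now tray [-12.6  -0.1] z 2.2 t 14.8 | shift [-0.004  0.002  0.008] turn [0.0009 0.0002 0.0007]
[(array([264., 408.]), 565.0, array([445.,  46.])), (array([348., 244.]), 38.0, array([-126.,   75.])), (array([312., 283.]), 3260.5, array([64., 26.]))]
```

jog_arm(rows="-0.15 0.028 0.02 0 0 0; -0.1 0.05 0.2 0 0 -0.042; -0.15 0.2 0.2 0 0 -0.042; -0.15 0.2 0.1 0 0 -0.042; -0.15 0.2 0 0 0 -0.042")

```text
time_s: 15.35
ee_pos: [0.5459, 0.0239, 0.1087]
tool_rot: [-1.131, -2.928, 0.002]
ft_force: [-0.0, -0.6, -1.3]
opening: 0.0135
```

jog_arm(rows="-0.2 0.2 0 0 0 -0.042; -0.2 0.2 0 0 0 -0.042; -0.06 0.1 0 0 0 0; 0 0 0 0 0 0; 0 0 0 0 0 0")

```text
time_s: 15.85
ee_pos: [0.4981, 0.0772, 0.1104]
tool_rot: [1.515, 2.752, 0.002]
ft_force: [-0.2, 0.3, -0.5]
opening: 0.014
```

```bash
python3 -c "
from h import *
to(-150,98,3,-45);crop('s6','scene')"
```

```text
now tray [-151.9   96.4] z 55.4 t 15.85 | shift [ 0.022  0.013 -0.524] turn [-0.0003  0.0002  0.0114]
origin 207 166
copper [(array([348., 245.]), 41.0, array([-125.,   76.]))]
brass [(array([287., 251.]), 42.5, array([-50., -81.]))]
stone []
```

View pics/s6.png

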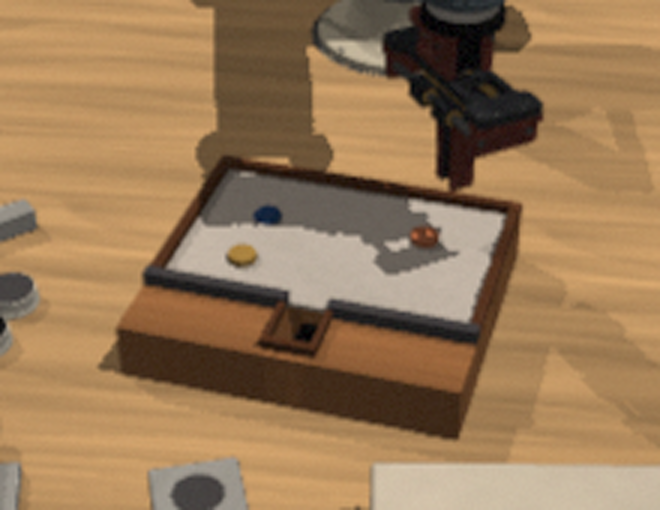

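Only the third copper disc is left, at crop (424,236). The gate is clear and the brass disc and stone haven't moved. I go down behind it with a -45° heading.

jog_arm(rows="0.015 0.01 -0.2 0 0 0.011; 0 0 -0.2 0 0 0; 0 0 -0.1 0 0 0; 0 0 -0.02 0 0 0; 0 0 0 0 0 0")

```text
time_s: 16.4
ee_pos: [0.5029, 0.0744, 0.0572]
tool_rot: [1.464, 2.778, 0.001]
ft_force: [0.1, 0.4, -0.3]
opening: 0.0139
```

```bash
python3 -c "
from h import *
to(-150,98,2,-45); to(-75,20,2,-45)"
```

```text
now tray [-146.7   94.6] z 2.2 t 16.4 | shift [-0.026  0.04  -0.002] turn [ 0.0001  0.0005 -0.0002]
now tray [-146.7   94.6] z 2.2 t 16.4 | shift [ 0.568 -0.865 -0.002] turn [ 0.0001  0.0005 -0.0002]
```

jog_arm(rows="0.056 -0.083 -0.003 0 0 0; 0.056 -0.083 -0.003 0 0 0; 0.056 -0.083 -0.003 0 0 0; 0.056 -0.083 -0.003 0 0 0; 0.056 -0.083 -0.003 0 0 0")

```text
time_s: 16.9
ee_pos: [0.5347, 0.0295, 0.0586]
tool_rot: [1.46, 2.775, 0.004]
ft_force: [0.0, 0.2, -0.1]
opening: 0.0138
```

```bash
python3 -c "
from h import *
to(-72,19,2,-45)"
```

```text
now tray [-107.2   56.2] z 3.6 t 16.9 | shift [ 0.278 -0.431 -0.016] turn [ 0.      0.0019 -0.0005]
```

jog_arm(rows="0.056 -0.083 -0.01 0 0.001 0; 0.056 -0.083 -0.005 0 0 0; 0.056 -0.083 -0.005 0 0 0; 0.056 -0.083 -0.005 0 0 0; 0.04 -0.06 -0.003 0 0 0")

```text
time_s: 17.4
ee_pos: [0.564, -0.0135, 0.0565]
tool_rot: [1.463, 2.777, 0.004]
ft_force: [-0.5, 1.7, 2.1]
opening: 0.0142
```

```bash
python3 -c "
from h import *
to(-72,19,2,-45)
for n in ('scene','side'):
    o=find(snapshot(n)); print([(a,b,tray(c).round()) for a,b,c in o['copper'] if abs(tray(c)[1])<140])"
```

```text
now tray [-70.4  19.3] z 1.5 t 17.4 | shift [-0.016 -0.     0.005] turn [-0.0003  0.0012 -0.0003]
[(array([262., 409.]), 441.0, array([450.,  42.])), (array([317., 255.]), 49.0, array([-54.,   4.])), (array([311., 283.]), 3390.5, array([63., 23.]))]
[(array([342., 235.]), 91.0, array([-57.,   2.]))]
```

jog_arm(rows="-0.056 0.083 0.02 0 0 0; 0 0 0.25 0 0 0; -0.03 -0.04 0.1 0 0 0.042; -0.03 -0.04 0 0 0 0.042; -0.03 -0.05 0 0 0 0.042")

```text
time_s: 18.0
ee_pos: [0.5464, -0.015, 0.0934]
tool_rot: [0.868, 3.019, -0.0]
ft_force: [0.9, 0.8, -0.8]
opening: 0.0143
```

jog_arm(rows="-0.03 -0.05 0 0 0 0.042; -0.03 -0.04 0 0 0 0.042; 0 0 0 0 0 0.042; 0 0 0 0 0 0; 0 0 0 0 0 0")

```text
time_s: 18.5
ee_pos: [0.5376, -0.0207, 0.0943]
tool_rot: [0.228, 3.132, 0.0]
ft_force: [-0.6, -0.9, 0.9]
opening: 0.0141
```

```bash
python3 -c "
from h import *
to(-89,2,2)"
```

```text
now tray [-95.1   7.5] z 39.3 t 18.5 | shift [ 0.049 -0.065 -0.373] turn [-0.      0.0003 -0.0125]
```

jog_arm(rows="0.03 -0.06 -0.15 0 0 -0.012; 0.01 0 -0.15 0 0 0; 0 0 -0.06 0 0 0; 0 0 -0.01 0 0 0; 0 0 0 0 0 0")

```text
time_s: 19.0
ee_pos: [0.5411, -0.0248, 0.0557]
tool_rot: [0.298, 3.127, 0.001]
ft_force: [-0.5, 0.3, 0.3]
opening: 0.0141
```

```bash
python3 -c "
from h import *
to(-89,2,2); to(-13,0,2)"
```

```text
now tray [-90.9   4.1] z 0.7 t 19.0 | shift [ 0.015 -0.024  0.013] turn [-0.0002  0.0003  0.0016]
now tray [-90.9   4.1] z 0.7 t 19.0 | shift [ 0.758 -0.184  0.013] turn [-0.0002  0.0003  0.0016]
```

jog_arm(rows="0.08 -0.03 0.01 0 0 0.001; 0.1 -0.023 0 0 0 0; 0.1 -0.023 0 0 0 0; 0.1 -0.02 0 0 0 0; 0.05 -0.01 0 0 0 0")

```text
time_s: 19.5
ee_pos: [0.5888, -0.0363, 0.0588]
tool_rot: [0.292, 3.124, 0.001]
ft_force: [0.2, -0.5, -0.2]
opening: 0.0141
```

```bash
python3 -c "
from h import *
to(-13,0,2)
o=find(snapshot('scene')); print([(a,b,tray(c).round()) for a,b,c in o['copper'] if abs(tray(c)[1])<140])"
```

```text
now tray [-41.9   1.6] z 3.8 t 19.5 | shift [ 0.281 -0.068 -0.018] turn [-0.      0.0013  0.0005]
[(array([262., 433.]), 168.5, array([496.,  61.])), (array([268., 407.]), 37.5, array([442.,  52.])), (array([275., 393.]), 40.5, array([407.,  54.])), (array([261., 395.]), 165.5, array([420.,  29.])), (array([312., 262.]), 48.5, array([-20.,   1.])), (array([311., 283.]), 3421.5, array([63., 22.])), (array([452.,   6.]), 29.5, array([-3866.,   114.])), (array([424.,   5.]), 23.5, array([-3868.,  -130.]))]
```

jog_arm(rows="0.09 -0.02 -0.01 0 0.001 0; 0.08 -0.017 -0.005 0 0 0; 0.06 -0.015 -0.003 0 0 0; 0.04 -0.01 0 0 0 0; 0.01 0 0 0 0 0")

```text
time_s: 20.05
ee_pos: [0.6193, -0.0431, 0.0574]
tool_rot: [0.293, 3.127, 0.001]
ft_force: [-0.4, -0.3, -0.7]
opening: 0.0141
```

```bash
python3 -c "
from h import *
to(-13,0,2)
o=find(snapshot('scene')); print([(a,b,tray(c).round()) for a,b,c in o['copper'] if abs(tray(c)[1])<140])"
```

```text
now tray [-10.6   0.4] z 2.4 t 20.05 | shift [-0.024  0.    -0.004] turn [-0.0001  0.0003  0.0007]
[(array([263., 462.]), 21.0, array([550.,  84.])), (array([264., 411.]), 518.5, array([451.,  47.])), (array([308., 285.]), 3071.5, array([75., 18.])), (array([431.,   4.]), 36.0, array([-3918.,   -68.]))]
```

Gone from the floor. I retract, lift well clear and check.

jog_arm(rows="-0.15 0.028 0.02 0 0 0; -0.2 0.03 0.2 0 0 0; -0.3 0.05 0.4 0 0 0; -0.3 0.05 0.4 0 0 0; -0.2 0.03 0.4 0 0 0")

```text
time_s: 20.6
ee_pos: [0.4965, -0.0233, 0.1933]
tool_rot: [-0.292, -3.113, -0.001]
ft_force: [0.7, 0.1, 0.9]
opening: 0.0146
```

jog_arm(rows="0 0 0.4 0 0 0; 0 0 0.4 0 0 0; 0 0 0.2 0 0 0; 0 0 0 0 0 0; 0 0 0 0 0 0")

```text
time_s: 21.1
ee_pos: [0.4935, -0.0225, 0.3055]
tool_rot: [-0.292, -3.127, -0.001]
ft_force: [-0.6, -0.7, -0.7]
opening: 0.0142
```

```bash
python3 - <<'E'
from h import *
to(-13,0,2); print(observe()["ft_force"].round(1),observe()["qd"].round(3))
a=[]
for n in ("scene","side"):
    s=snapshot(n); o=find(s)
    for k in ("copper","brass","stone"): print(n,k,[(a_,b,tray(c).round()) for a_,b,c in o[k]][:6])
    q=np.linalg.inv(s["T"])@np.r_[G-.02*ex,.055,1]; m=s["mtx"]; u=int(m[0,2]+m[0,0]*q[0]/-q[2]); v=int(m[1,2]-m[1,1]*q[1]/-q[2])
    a.append(cv2.resize(s["image"][v-60:v+60,u-65:u+65],None,fx=3,fy=3,interpolation=cv2.INTER_CUBIC))
c=np.hstack(a); cv2.imwrite("pics/end.png",np.clip(c.astype(float)*1.6,0,255).astype(np.uint8))
E
```

```text
now tray [-138.1   -2.4] z 250.5 t 21.1 | shift [ 1.234 -0.206 -2.485] turn [-0.0002 -0.0002  0.0005]
[-0.6 -0.7 -0.7] [ 0.    -0.008 -0.011  0.     0.003  0.   ]
scene copper []
scene brass [(array([287., 251.]), 41.5, array([-49., -81.]))]
scene stone []
side copper []
side brass [(array([358., 263.]), 96.5, array([-53., -81.]))]
side stone [(array([327., 272.]), 53.5, array([-125.,  -83.]))]
```

View pics/end.png

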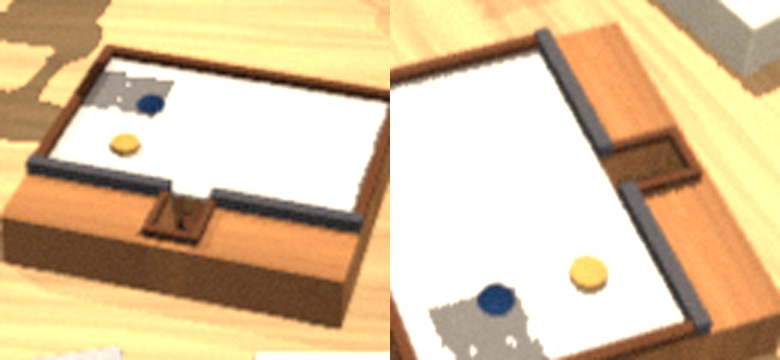

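No copper is left on the floor, and the brass disc and stone are at their starting places. The pit is dark, so I take one wrist look straight down into it.

jog_arm(rows="0.4 -0.075 0.1 0 0 0; 0.4 -0.075 0.1 0 0 0; 0.4 -0.075 0 0 0 0; 0.4 -0.075 0 0 0 0; 0.4 -0.075 0 0 0 0")

```text
time_s: 21.7
ee_pos: [0.6935, -0.0598, 0.3152]
tool_rot: [-0.289, -3.111, -0.002]
ft_force: [0.7, -0.7, 0.4]
opening: 0.0137
```

jog_arm(rows="0.1 -0.02 0 0 0 0; 0 0 0 0 0 0; 0 0 0 0 0 0; 0 0 0 0 0 0; 0 0 0 0 0 0")

```text
time_s: 22.2
ee_pos: [0.7059, -0.0627, 0.2985]
tool_rot: [-0.288, -3.088, -0.003]
ft_force: [-0.8, -0.2, 0.7]
opening: 0.014
```

```bash
python3 - <<'E'
from h import *
s,T,st=wrist(); print(tray(st["ee_pos"]),st["ee_pos"])
q=np.linalg.inv(T)@np.r_[G+.03*ex,.03,1]; m=s["mtx"]; u=int(m[0,2]+m[0,0]*q[0]/-q[2]); v=int(m[1,2]-m[1,1]*q[1]/-q[2]); print(u,v)
c=s["image"][max(v-80,0):v+80,max(u-100,0):u+100]; cv2.imwrite("pics/pit.png",np.clip(cv2.resize(c,None,fx=3.5,fy=3.5,interpolation=cv2.INTER_CUBIC).astype(float)*1.8,0,255).astype(np.uint8))
E
```

```text
[78.06134868 -2.88827873] [ 0.70589796 -0.06269848  0.29854767]
325 171
```

View pics/pit.png

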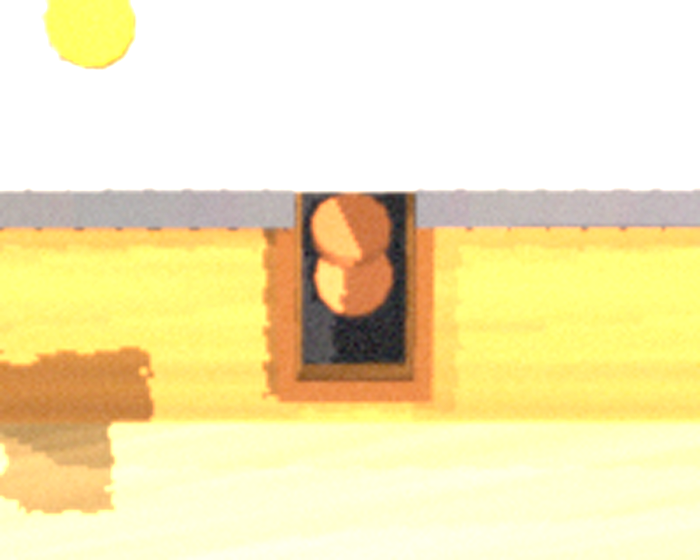

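The pit view shows two copper discs low in the pit, at crop (352,230) and (353,275), partly overlapping. The third must be under them or under the ledge, as it's nowhere on the floor. The arm is clear, so I hand in.

```bash
python3 -c "
from cell import *
print(observe()['time_s'], sign_off())"
```

```text
the job is handed in; nothing more can be done
22.25 None
```

I pushed the three copper discs through the gate one at a time, using the two slightly opened fingertips as a cradle, and handed the job in at 22.25 s. No verdict was reported.

- **Copper discs:** the last pictures show no copper on the white floor. The look down into the slot shows only two discs, overlapping low in the pit. I did not see the third. It left the floor at the gate, so I take it to be under those two or under the ledge.
- **Brass disc and stone:** both were at their starting places on the floor, to within about 3 mm. In the last check the scene camera's colour mask missed the stone because the arm's shadow lay on it, but it shows in that camera's picture and the side camera measured it.
- **Bystanders:** the arm did not come near the pliers, ring stick, hammer or pots. I did not measure their positions again at the end.
- **What went wrong on the way:** while pushing the second disc, the fingertips crept upward and rode onto its top, pressing with about 13 N. I backed off, lowered them and pushed it again. It crept up again near the gate and I did the same. At the end the arm was well above the tray, touching nothing.

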